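# Strip the gland off a bent piston rod held in the bench vise

### The job

Slide the gland along the piston rod and off its free end, and lay it in the shallow parts tray, between the piston and the nut. The rod is bent, so feel your way along it and never force the gland against it; set the gland down gently and leave the piston and the nut where they are.

Things in the scene. Friction and masses are not known exactly. Their poses are not given: they have to be found in the camera images.
- vise: Grey bench vise, fixed, jaw tops 165 mm up. Origin on the bench below the rod. In its frame the bright 20 mm piston rod runs along y at x 0, 145 mm above the bench, out of the jaws (y -55 mm) to its free end at -y: straight to y -138, then bent 6 degrees (up, down, sideways or between: unknown), full thickness to y -245, then a 14 mm spigot to y -270. Clamped tight, it does not turn.
- gland: Steel flanged bush round the straight part of the rod. Origin on its bore's axis (its y axis), mid-length. 32 mm long: plain body 40 mm across from y -16 to +6 mm, flange 50 mm across from +6 to +16 (towards the vise). The bore, 22.2 mm and 22 mm long, is so loose that it passes the bend without being turned. 0.27 to 0.39 kg. Held firmly, each mm off the rod's line beyond the play costs 3 to 9 N.
- tray: Shallow grey plastic parts tray, fixed, 150 x 250 mm (x, y), 34 mm high, walls and floor 4 mm thick. Origin under its middle, on the bench. A deep cardboard scrap box, 150 x 240 x 75 mm, stands beside it in x (nearer or farther, 210 mm off); nothing goes in there. The gland goes in the tray's middle, on its side.
- piston: Aluminium piston with two grooves, 40 mm across, 34 mm high, standing loose near one y end of the tray. Origin: centre of its underside.
- nut: Dark hexagon nut, 24 mm across flats, 13 mm high, lying loose near the other y end of the tray. Origin: centre of its underside.

How it is judged:
By the outcome, as a careful person would: the job done as asked, in the order asked, and still so for the second after the job is handed in, with the robot touching nothing.
It also fails if it takes over 59 s, if anything falls off the work surface, if the arm or the gripper's body presses on something with over 40 N, if the wrist force passes 120 N, or if a joint passes its speed limit or range.

### The arm

A 7-joint arm with a two-finger parallel gripper is mounted at the origin on the work surface. World frame = base frame: x ahead of the robot, y to its left, z up, the work surface at z = 0. Lengths are in m, angles in rad, forces in N, time in s.
With the tool pointing down it reaches from about 0.35 to 0.9 m from the base axis. Payload 8.1 kg.
Tool frame: the origin (TCP) lies on the centre line of the jaws, within the pads' length; the fingertips stand 17 mm ahead of it and the grasp point (between the pads) lies 2 mm behind it; z points along the fingers, y is the direction in which the jaws open and shut (so a half turn about z gives the same grasp; the last joint's range is limited). The gripper opens to 92 mm and grips with 3 to 60 N. Pads are 19 mm wide; open, the fingers measure 130 mm over their backs; the gripper's body (75 mm by 190 mm) begins 47 mm behind the grasp point.
Start: joints at [1.004, 0.434, 0.025, 1.573, -0.012, 1.134, -0.075], TCP at [0.28, -0.559, 0.244] pointing down, gripper open.
Joint ranges: [-2.62, 2.62], [-0.44, 2.09], [-1.27, 1.32], [0.08, 2.57], [-1.32, 4.46], [0.12, 2], [-2.74, 2.74]. Speed limits (rad/s): [2.22, 2.22, 3.01, 3.01, 3.14, 3.14, 3.14].

### API

Orientations are given as a rotation vector (axis times angle).
In Python, from cell import arm, imaging, job gives the robot as it stands.
- The arm moves only by the tool jog_arm, never from a script. Its argument "moves" is a list of rows, each an object with "fingers": the closure, from -1 (fully open) to 1 (shut); "xyz": the shift along the tool's x, y, z in cm, a list of three; "angular": the turn, a rotation vector about the tool's x, y, z in rad, a list of three. In form: [{"fingers": fingers, "xyz": [dx, dy, dz], "angular": [ax, ay, az]}, ...]. A call has 1 to 12 rows; each row is the pose to reach, as a shift and turn from the pose commanded when the call began, along the tool's axes at that moment; what a row does not reach only later rows make up. A row lasts 1/8 s, in which the tool goes at most 62.5 mm and 10.7 degrees, less where a joint would pass 70% of its speed; a pose out of reach is approached as far as the arm can. A call with a gripper value outside its range is refused whole. The fingers move at their own pace and stop on an object; "grip_force" is the grip in N (left out, the last holds). Time passes only in rows, so rows that repeat a pose let the fingers close. It gives the time, the measured TCP pose, the force and the opening at its end, in the units of the state.
- arm.observe(): the state, without advancing time (a new reading comes with each control period).
- imaging.get_image(name): name is "side" or "top"; returns the picture (420x560x3 uint8, red, green, blue); there is no depth.
- imaging.camera_params(name): a dict with "fx", "fy", "cx", "cy" (pixels), "rvec" (rotation vector, rad) and "tvec" (3), from world to camera coordinates, as OpenCV has them. Camera axes: x right, y down, z forward; pixel columns grow to the right and rows downward; lengths in m; the calibration is good to about 2 mm. A picture is of the moment at which its call begins. camera_params takes no time and is no camera call.
- job.sign_off(): hands the job in, once; it reports no verdict.
The state is a dict: "clock": time; "joints": joint angles; "dq": joint speeds; "joint_efforts": joint torques, N m; "position": TCP position; "ee_rot": TCP orientation; "force": force on the tool from outside, world axes, zero at the start; "ft_torque": the same for the moment, N m; "width": opening from 0.0 (shut) to 1.0 (fully open).
Only numpy, scipy, OpenCV 4.12 (cv2) and the standard library are available. Lean on these libraries where they do the work, as an engineer would, in place of code of your own. Each camera call takes 0.05 s, during which the arm holds its last target. There are 200 camera calls.

## Working session

There is one attempt and no reset: what is moved stays moved. The work goes in short steps, Python scripts to look and compute and a tool call to move; the robot and the scene stay as the last step left them, time stands still between calls to the robot, and variables do not carry over. Pictures are saved under pics/ and viewed, about 8 in all and at most 12, crops included, and the job is handed in when it is done.

Besides the shell and the picture viewer there is one more tool, called after "Call:" in YAML: its name, and indented under it one key for each argument. jog_arm: Moves the arm, as the interface text tells. Its arguments: {"type":"object","properties":{"moves":{"type":"array"},"grip_force":{"type":"number"}},"required":["moves"]}

```bash
mkdir -p pics; ls
python3 - <<'E'
from cell import arm, imaging, job
import cv2
s=arm.observe(); print({k:s[k] for k in('clock','position','ee_rot','force','width')})
for n in('side','top'):
    cv2.imwrite(f'pics/{n}0.png',imaging.get_image(n)[:,:,::-1]); print(n,imaging.camera_params(n))
E
```

```text
pics
{'clock': 0.0, 'position': array([ 0.27928055, -0.5585655 ,  0.24295153]), 'ee_rot': array([-3.05605969e+00, -7.21516501e-01,  8.92883586e-04]), 'force': array([-0.84583891, -0.49475405, -0.20899793]), 'width': 1.0019693455086531}
side {'fx': 389.95616252252466, 'fy': 389.95616252252466, 'cx': 286.4467000775137, 'cy': 205.74049700191603, 'rvec': array([ 0.91200958, -2.3099083 ,  1.28736463]), 'tvec': array([0.38803889, 0.29057466, 0.67648718])}
top {'fx': 540.9664571403728, 'fy': 540.9664571403728, 'cx': 281.1914289516736, 'cy': 216.9284311170758, 'rvec': array([ 2.13459391, -2.11043209,  0.18272795]), 'tvec': array([-0.02960877,  0.53320927,  1.11193332])}
```

View pics/top0.png

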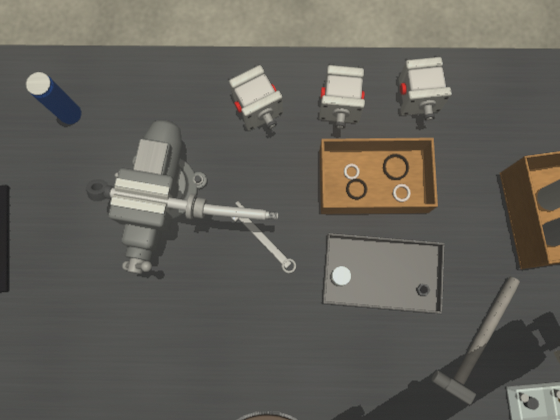

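View pics/side0.png

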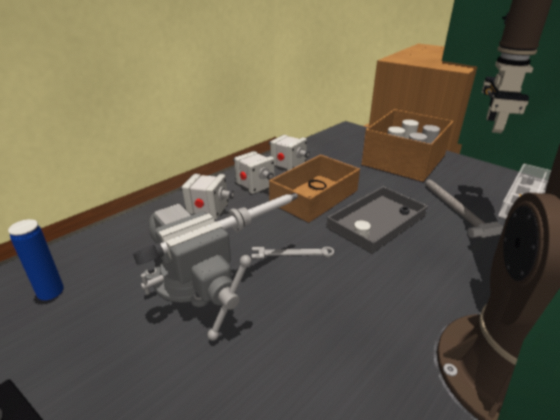

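The top view shows the vise at (150,195), the gland at about (197,207), the rod tip at (278,215), the tray at (383,273), the piston at (342,276) and the nut at (423,290). The scrap box at (378,176) is farther out in x. Next I'll take enlarged crops.

```bash
cat > h.py <<'E'
from cell import arm, imaging, job
import cv2, numpy as np
from scipy.spatial.transform import Rotation as Ro
P={n:imaging.camera_params(n) for n in('side','top')}
def K(p): return np.array([[p['fx'],0,p['cx']],[0,p['fy'],p['cy']],[0,0,1]])
def proj(n,X): return cv2.projectPoints(np.atleast_2d(np.array(X,float)),P[n]['rvec'],P[n]['tvec'],K(P[n]),None)[0][:,0]
def onz(n,uv,z):
    p=P[n];R=cv2.Rodrigues(p['rvec'])[0];c=-R.T@p['tvec']
    d=R.T@np.linalg.inv(K(p))@np.array([uv[0],uv[1],1.]); return c+d*(z-c[2])/d[2]
def tri(a,b): # top px, side px
    M=[K(P[n])@np.c_[cv2.Rodrigues(P[n]['rvec'])[0],P[n]['tvec']] for n in('top','side')]
    X=cv2.triangulatePoints(M[0],M[1],np.array(a,float).reshape(2,1),np.array(b,float).reshape(2,1))[:,0]; return X[:3]/X[3]
E
python3 - <<'E'
import cv2,numpy as np
t=cv2.imread('pics/top0.png')[175:240,100:295]; s=cv2.imread('pics/side0.png')[180:265,145:310]
a=cv2.resize(t,None,fx=4,fy=4,interpolation=cv2.INTER_CUBIC); b=cv2.resize(s,None,fx=4,fy=4,interpolation=cv2.INTER_CUBIC)
o=np.zeros((600,780,3),np.uint8); o[:260]=a; o[260:600,:660]=b
cv2.imwrite('pics/crop.png',o)
E
```

```text
(no output)
```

View pics/crop.png

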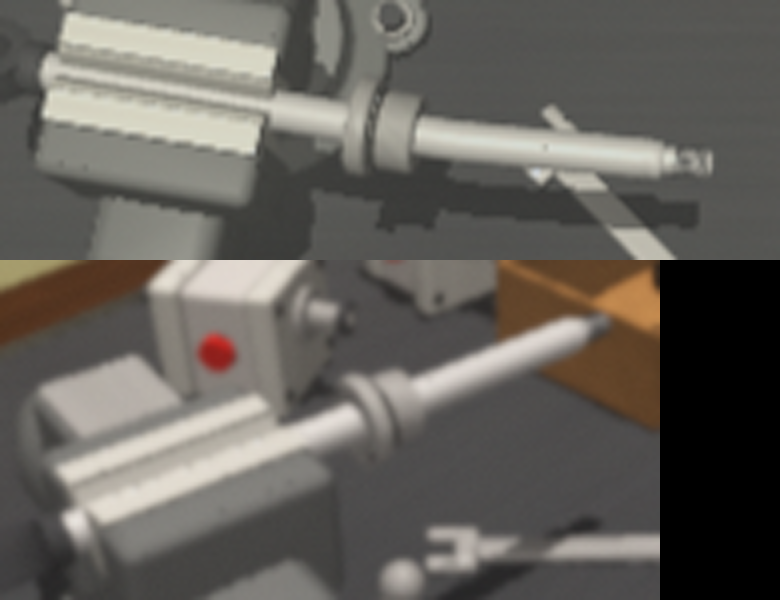

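The crop shows the rod bending slightly to +x in the top view; gland body centre is at crop (400,130) in top and (400,405) in side. I'll fit vise pose and bend from the axis points.

```bash
cat > fit.py <<'E'
from h import *
from scipy.optimize import least_squares
c=lambda U,V,o:((U+.5)/4-.5+o[0],(V+.5)/4-.5+o[1])
T=(100,175);S=(145,180-65)
def mids(f,lo,hi,cols,thr):
    g=cv2.cvtColor(cv2.imread(f),cv2.COLOR_BGR2GRAY).astype(float);r=[]
    for u,v0 in cols:
        pr=g[:,u]; v=int(v0); i=v
        while pr[i]>thr:i-=1
        j=v
        while pr[j]>thr:j+=1
        a=i+(thr-pr[i])/(pr[i+1]-pr[i]); b=j-1+(pr[j-1]-thr)/(pr[j-1]-pr[j]); r.append((u,(a+b)/2,b-a))
    return np.array(r)
tm=mids('pics/top0.png',0,0,[(173,203),(177,203.5),(181,204),(208,209),(214,209.5),(220,210.5),(230,211.5),(245,213),(255,213.5),(262,214.5)],135)
sm=mids('pics/side0.png',0,0,[(224,222),(228,220),(252,212),(256,210),(262,208),(268,205),(275,202),(283,199)],135)
print(tm.round(2).tolist());print(sm.round(2).tolist())
def axis(p):
    x,y,yaw,a,b=p[:5]; n=np.linalg.norm([a,b])+1e-9
    B=np.radians(6); d=np.array([np.sin(B)*a/n,-np.cos(B),np.sin(B)*b/n])
    R=Ro.from_euler('z',yaw).as_matrix()
    def pt(s): # s=dist along -y
        q=np.array([0,-s,.145]) if s<=.138 else np.array([0,-.138,.145])+d*(s-.138)
        return R@q+[x,y,0]
    return pt,R,d
ends={'top':[(.245,c(664,158,T)),(.270,c(711,163,T)),(.055,c(273,108,T))],'side':[(.245,c(580,329,S)),(.270,c(606,321,S))]}
def res(p):
    pt,_,_=axis(p);r=[]
    ss=np.linspace(.055,.27,80); X=np.array([pt(s) for s in ss])
    for n,m in(('top',tm),('side',sm)):
        q=proj(n,X); r+=list(np.interp(m[:,0],q[:,0],q[:,1])-m[:,1])
        for s,uv in ends[n]: r+=list((proj(n,pt(s))[0]-uv)*.5)
    r.append((p[3]**2+p[4]**2-1)*.5)
    return np.array(r)
if __name__=='__main__':
    y0=onz('top',(130,195),.145);print('v0',y0)
    for st in range(4):
        th=st*np.pi/2
        f=least_squares(res,[y0[0],y0[1],-.1,np.cos(th),np.sin(th)],loss='soft_l1',f_scale=.5)
        print(f.cost,f.x.round(4),np.degrees(np.arctan2(f.x[4],f.x[3])))
        if st==0 or f.cost<best.cost: best=f
    print(res(best.x).round(2).tolist()); np.save('fit.npy',best.x)
    pt,R,d=axis(best.x)
    for s in(.055,.138,.245,.27): print(s,pt(s))
    print('dirs',R@[0,-1,0],R@d)
    for s in np.arange(.07,.12,.01): print(s,proj('top',pt(s)),proj('side',pt(s)))
    # gland guess: ends of flange/body, top
    print('tray floor',[onz('top',q,.034)[:2].round(4).tolist() for q in((328,236),(442,242),(441,311),(324,304))])
    print('piston',onz('top',(342,276),.038),'nut',onz('top',(423,290),.017))
    print('box',[onz('top',q,.075)[:2].round(3).tolist() for q in((321,140),(434,139),(437,213),(321,213))])
E
python3 fit.py
```

```text
[[173.0, 202.61, 8.98], [177.0, 203.22, 8.87], [181.0, 203.98, 9.12], [208.0, 208.56, 9.01], [214.0, 209.47, 8.98], [220.0, 210.04, 8.79], [230.0, 211.02, 8.83], [245.0, 212.46, 9.0], [255.0, 213.29, 8.7], [262.0, 213.9, 8.75]]
[[224.0, 222.38, 8.55], [228.0, 220.77, 8.66], [252.0, 211.41, 8.29], [256.0, 209.74, 8.24], [262.0, 207.27, 8.12], [268.0, 204.89, 7.96], [275.0, 202.07, 7.78], [283.0, 198.8, 7.73]]
v0 [0.55681709 0.27566648 0.145     ]
3.850567399547022 [ 0.5548  0.2497 -0.183   0.9994 -0.0355] -2.0323041706667695
3.850567399673303 [ 0.5548  0.2497 -0.183   0.9994 -0.0355] -2.0324417368748895
7.343138951514266 [ 0.5453  0.2518 -0.0676 -0.9964  0.0843] 175.1630832622129
3.8505674002545667 [ 0.5548  0.2497 -0.183   0.9994 -0.0355] -2.032747282047971
[-0.67, -0.5, -0.49, 0.15, 0.08, 0.04, -0.06, -0.17, -0.11, -0.11, -0.31, -0.03, 0.14, -0.1, 1.05, -0.13, 1.16, 1.26, 1.45, 1.27, 0.99, 0.62, 0.23, -0.17, -1.21, -0.09, -0.53, -0.89, 0.0]
0.055 [0.54476379 0.1956623  0.145     ]
0.138 [0.52966171 0.1140478  0.145     ]
0.245 [0.52129035 0.00737652 0.14460336]
0.27 [ 0.51933442 -0.01754668  0.14451069]
dirs [-0.18195276 -0.98330727  0.        ] [-0.07823705 -0.99692789 -0.00370689]
0.07 [[177.35937942 202.78844738]] [[222.10965858 224.25129506]]
0.08 [[182.28597468 203.74127654]] [[226.42331236 222.62539946]]
0.09 [[187.21650985 204.6948677 ]] [[230.68195259 221.02023948]]
0.09999999999999999 [[192.15098966 205.64922177]] [[234.88662501 219.43542096]]
0.10999999999999999 [[197.08941885 206.60433967]] [[239.03834904 217.87055967]]
tray floor [[0.4954, -0.1248], [0.485, -0.3695], [0.3389, -0.3613], [0.3505, -0.1159]]
piston [ 0.40947971 -0.1538609   0.038     ] nut [ 0.38308017 -0.32942063  0.017     ]
box [[0.698, -0.107], [0.702, -0.35], [0.54, -0.35], [0.538, -0.107]]
```

```bash
cat > fit2.py <<'E'
from fit import *
def res2(p):
    pt,_,_=axis(p);r=[]
    ss=np.linspace(.055,.27,80); X=np.array([pt(s) for s in ss])
    for n,m,o in(('top',tm,p[5:7]),('side',sm,p[7:9])):
        q=proj(n,X)+o; r+=list((np.interp(m[:,0],q[:,0],q[:,1])-m[:,1])/.15)
        for s,uv in ends[n]: r+=list((proj(n,pt(s))[0]+o-uv)/.5)
    return np.array(r+[(p[3]**2+p[4]**2-1)]+list(np.array(p[5:9])/1.))
if __name__=='__main__':
    best=None
    for th in np.arange(0,6.28,.7):
        f=least_squares(res2,[.553,.25,-.15,np.cos(th),np.sin(th),0,0,0,0],loss='soft_l1')
        print(round(f.cost,2),f.x.round(4),np.degrees(np.arctan2(f.x[4],f.x[3])).round(1))
        if best is None or f.cost<best.cost: best=f
    print(res2(best.x).round(1).tolist()); np.save('fit.npy',best.x)
    pt,R,d=axis(best.x)
    for s in(.055,.138,.245,.27): print(s,pt(s))
    print('dirs',R@[0,-1,0],R@d)
    for s in np.arange(.07,.12,.01): print(s,proj('top',pt(s))+best.x[5:7],proj('side',pt(s))+best.x[7:9])
E
python3 fit2.py
```

```text
[[173.0, 202.61, 8.98], [177.0, 203.22, 8.87], [181.0, 203.98, 9.12], [208.0, 208.56, 9.01], [214.0, 209.47, 8.98], [220.0, 210.04, 8.79], [230.0, 211.02, 8.83], [245.0, 212.46, 9.0], [255.0, 213.29, 8.7], [262.0, 213.9, 8.75]]
[[224.0, 222.38, 8.55], [228.0, 220.77, 8.66], [252.0, 211.41, 8.29], [256.0, 209.74, 8.24], [262.0, 207.27, 8.12], [268.0, 204.89, 7.96], [275.0, 202.07, 7.78], [283.0, 198.8, 7.73]]
10.15 [ 0.5521  0.2487 -0.1635  0.8443 -0.5358 -0.907  -0.1628  0.8297 -1.8319] -32.4
10.15 [ 0.5521  0.2487 -0.1635  0.8443 -0.5358 -0.907  -0.1628  0.8297 -1.8319] -32.4
10.15 [ 0.5521  0.2487 -0.1635  0.8443 -0.5358 -0.907  -0.1628  0.8297 -1.8319] -32.4
10.15 [ 0.5521  0.2487 -0.1635  0.8443 -0.5358 -0.907  -0.1628  0.8297 -1.8319] -32.4
110.71 [ 0.5472  0.2516 -0.0756 -0.9708  0.2399  0.2012  0.5948 -0.1607  0.6011] 166.1
110.71 [ 0.5472  0.2516 -0.0756 -0.9708  0.2399  0.2011  0.5948 -0.1608  0.6011] 166.1
10.15 [ 0.5521  0.2487 -0.1635  0.8443 -0.5358 -0.907  -0.1628  0.8297 -1.8319] -32.4
10.15 [ 0.5521  0.2487 -0.1635  0.8443 -0.5358 -0.907  -0.1628  0.8297 -1.8319] -32.
[... 172 characters left out ...]
.7, -0.2, 0.1, -0.2, 0.1, 0.4, 0.1, 0.0, 0.2, -2.7, -0.4, -0.1, -2.7, -0.0, -0.9, -0.2, 0.8, -1.8]
0.055 [0.54316009 0.19440324 0.145     ]
0.138 [0.52964761 0.11251055 0.145     ]
0.245 [0.52164091 0.00597896 0.13900721]
0.27 [ 0.51977018 -0.01891159  0.13760703]
dirs [-0.16280087 -0.98665895  0.        ] [-0.07482903 -0.99562231 -0.05600735]
0.07 [[177.08291105 203.2848948 ]] [[223.85508294 222.40927869]]
0.08 [[182.03220089 204.14336601]] [[228.11458528 220.74032806]]
0.09 [[186.98513327 205.00246904]] [[232.31841018 219.09319285]]
0.09999999999999999 [[191.94171223 205.86220457]] [[236.46764223 217.46744813]]
0.10999999999999999 [[196.90194178 206.72257332]] [[240.56333802 215.86267989]]
```

The fit is clean: the bend goes mostly to +x (vise frame) and about 3° down. The gland centre is at s≈0.105. I'll write a move helper and go above the gland.

```bash
cat >> h.py <<'E'
def go(pos,axis,pitch=0,note=''):
    """world target pos, tool x along world vector 'axis' (horizontal part + slope), z mostly down -> relative move"""
    s=arm.observe(); R0=Ro.from_rotvec(s['ee_rot'])
    x=np.array(axis,float);x/=np.linalg.norm(x); y=np.cross([0,0,-1],x);y/=np.linalg.norm(y)
    R1=Ro.from_matrix(np.c_[x,y,np.cross(x,y)])
    print(note,'t',round(s['clock'],2),'pos',s['position'].round(4),'F',s['force'].round(1),'w',round(s['width'],3),
      'xyz',(100*R0.inv().apply(np.array(pos)-s['position'])).round(2),'ang',(R0.inv()*R1).as_rotvec().round(4))
def rod(s):
    from fit import axis
    import io,contextlib
    pt,R,d=axis(np.load('fit.npy')); return pt(s)
E
sed -i 's/^print(tm.*$//' fit.py
python3 - <<'E'
from h import *
p=rod(.11);print(p)
go([p[0],p[1],.25],[.1628,.9867,0])
E
```

```text
[0.53420604 0.140137   0.145     ]
 t 0.1 pos [ 0.2794 -0.5586  0.243 ] F [-0.6 -0.2  0.6] w 1.004 xyz [ 54.05 -51.1   -0.63] ang [-1.300e-03 -5.000e-04 -9.436e-01]
```

Call:
jog_arm:
  moves:
    - {"fingers": -1, "xyz": [13, -12, -1], "angular": [0, 0, -0.2]}
    - {"fingers": -1, "xyz": [27, -25, -1], "angular": [0, 0, -0.5]}
    - {"fingers": -1, "xyz": [54, -51.1, -0.6], "angular": [0, 0, -0.943]}
    - {"fingers": -1, "xyz": [54, -51.1, -0.6], "angular": [0, 0, -0.943]}
    - {"fingers": -1, "xyz": [54, -51.1, -0.6], "angular": [0, 0, -0.943]}
    - {"fingers": -1, "xyz": [54, -51.1, -0.6], "angular": [0, 0, -0.943]}
    - {"fingers": -1, "xyz": [54, -51.1, -0.6], "angular": [0, 0, -0.943]}
    - {"fingers": -1, "xyz": [54, -51.1, -0.6], "angular": [0, 0, -0.943]}
    - {"fingers": -1, "xyz": [54, -51.1, -0.6], "angular": [0, 0, -0.943]}
    - {"fingers": -1, "xyz": [54, -51.1, -0.6], "angular": [0, 0, -0.943]}
    - {"fingers": -1, "xyz": [54, -51.1, -0.6], "angular": [0, 0, -0.943]}
    - {"fingers": -1, "xyz": [54, -51.1, -0.6], "angular": [0, 0, -0.943]}
  grip_force: 8

```text
clock: 1.6
position: [0.5343, 0.1417, 0.2495]
ee_rot: [-2.396, -2.032, 0.0]
force: [0.9, -0.5, 0.2]
width: 1.001
```

```bash
cat >> h.py <<'E'
def crop(name,tb,sb,f=4):
    o=np.zeros((600,800,3),np.uint8);v=0
    for n,b in(('top',tb),('side',sb)):
        if b is None: continue
        im=imaging.get_image(n)[b[1]:b[3],b[0]:b[2],::-1]
        a=cv2.resize(im,None,fx=f,fy=f,interpolation=cv2.INTER_CUBIC)
        h,w=min(a.shape[0],600-v),min(a.shape[1],800);o[v:v+h,:w]=a[:h,:w];v+=a.shape[0]
    cv2.imwrite(name,o)
E
python3 - <<'E'
from h import *
crop('pics/c2.png',(100,160,300,235),(150,155,310,230))
p=rod(.11);go([p[0],p[1],.143],[.1628,.9867,0])
E
```

```text
t 1.7 pos [0.5341 0.1469 0.2495] F [-0.7 -0.5 -0.1] w 0.998 xyz [-0.71  0.12 10.65] ang [-0.0007 -0.0043  0.0077]
```

View pics/c2.png

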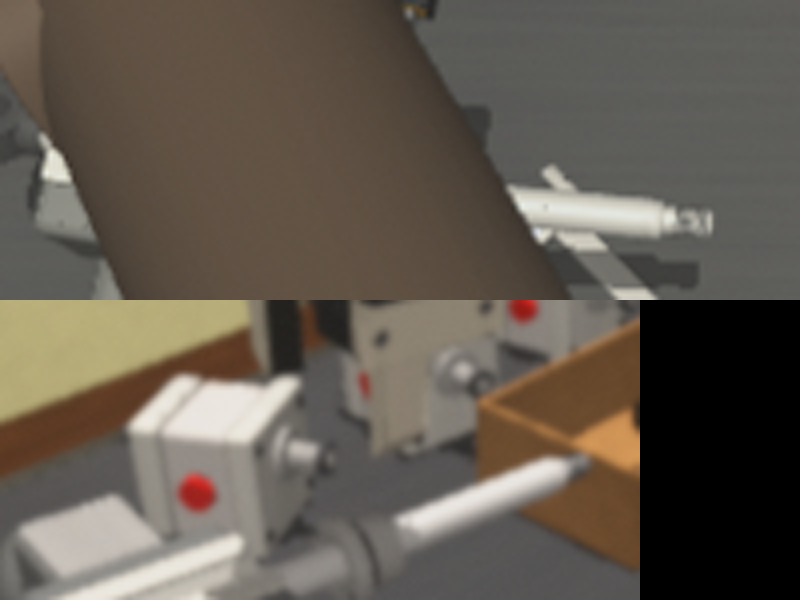

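The top view is hidden by the arm. The side view shows the fingers above the gland, with its body face at crop (400,530). I'll descend, aiming at s=0.1125 so the pads clear the flange.

Run:
```python
from h import *
p=rod(.1125);go([p[0],p[1],.143],[.1628,.9867,0])
```

```text
t 1.7 pos [0.5341 0.1469 0.2495] F [-0.7 -0.5 -0.1] w 0.998 xyz [-0.96  0.12 10.65] ang [-0.0007 -0.0043  0.0077]
```

Call:
jog_arm:
  moves:
    - {"fingers": -1, "xyz": [0, 0, 0], "angular": [0, 0, 0]}
    - {"fingers": -1, "xyz": [0, 0, 0], "angular": [0, 0, 0]}

```text
clock: 1.95
position: [0.5338, 0.1378, 0.2494]
ee_rot: [2.398, 2.029, -0.002]
force: [-0.1, 0.1, 0.0]
width: 1.0
```

Run:
```python
from h import *
p=rod(.1125);go([p[0],p[1],.143],[.1628,.9867,0])
```

```text
t 1.95 pos [0.5338 0.1378 0.2494] F [-0.1  0.1  0. ] w 1.0 xyz [-0.000e+00  1.000e-02  1.064e+01] ang [-0.0004  0.0012 -0.0026]
```

Call:
jog_arm:
  moves:
    - {"fingers": -1, "xyz": [0, 0, 2], "angular": [0, 0, 0]}
    - {"fingers": -1, "xyz": [0, 0, 4], "angular": [0, 0, 0]}
    - {"fingers": -1, "xyz": [0, 0, 6], "angular": [0, 0, 0]}
    - {"fingers": -1, "xyz": [0, 0, 7.5], "angular": [0, 0, 0]}
    - {"fingers": -1, "xyz": [0, 0, 9], "angular": [0, 0, 0]}
    - {"fingers": -1, "xyz": [0, 0, 10], "angular": [0, 0, 0]}
    - {"fingers": -1, "xyz": [0, 0, 10.6], "angular": [0, 0, 0]}
    - {"fingers": -1, "xyz": [0, 0, 10.6], "angular": [0, 0, 0]}
    - {"fingers": -1, "xyz": [0, 0, 10.6], "angular": [0, 0, 0]}

```text
clock: 3.08
position: [0.5343, 0.1398, 0.1441]
ee_rot: [2.396, 2.032, 0.001]
force: [0.1, -0.6, -0.4]
width: 1.002
```

Run:
```python
from h import *
crop('pics/c3.png',None,(180,160,300,250),6)
p=rod(.1125);go([p[0],p[1],.143],[.1628,.9867,0])
```

```text
t 3.12 pos [0.5343 0.1398 0.1442] F [ 0.5 -0.7 -0.3] w 0.999 xyz [-0.21 -0.02  0.12] ang [ 0.0008 -0.0003 -0.0005]
```

View pics/c3.png

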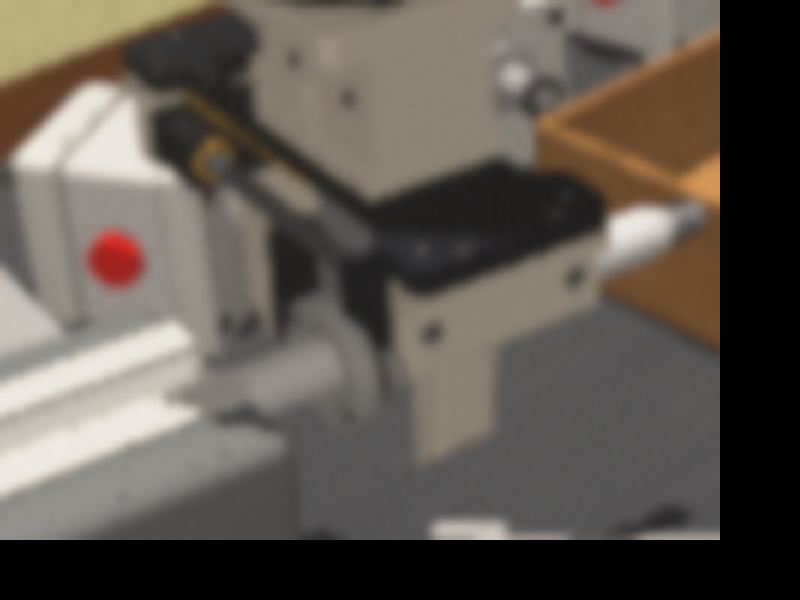

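The near finger is at crop (455,410) and the flange at (345,370), with the pads apparently ahead of the flange. I'll shift 2 mm towards the free end and close lightly; the opening will show body (0.43) or flange (0.54).

Call:
jog_arm:
  moves:
    - {"fingers": -1, "xyz": [-0.2, 0, 0.1], "angular": [0, 0, 0]}
    - {"fingers": -0.4, "xyz": [-0.2, 0, 0.1], "angular": [0, 0, 0]}
    - {"fingers": 0, "xyz": [-0.2, 0, 0.1], "angular": [0, 0, 0]}
    - {"fingers": 0.3, "xyz": [-0.2, 0, 0.1], "angular": [0, 0, 0]}
    - {"fingers": 0.5, "xyz": [-0.2, 0, 0.1], "angular": [0, 0, 0]}
    - {"fingers": 0.5, "xyz": [-0.2, 0, 0.1], "angular": [0, 0, 0]}
    - {"fingers": 0.5, "xyz": [-0.2, 0, 0.1], "angular": [0, 0, 0]}
    - {"fingers": 0.5, "xyz": [-0.2, 0, 0.1], "angular": [0, 0, 0]}
  grip_force: 5

```text
clock: 4.12
position: [0.5337, 0.1375, 0.1427]
ee_rot: [2.396, 2.032, -0.0]
force: [0.2, -0.2, -0.9]
width: 0.435
```

Run:
```python
from h import *
p=rod(.1125);go([p[0],p[1],.143],[.1628,.9867,0]);print(arm.observe()['ft_torque'])
```

```text
t 4.12 pos [0.5337 0.1375 0.1427] F [ 0.2 -0.2 -0.9] w 0.435 xyz [ 0.02  0.01 -0.03] ang [ 0.0001  0.0001 -0.0006]
[-0.04094164 -0.11242113  0.05432187]
```

Opening 0.435 means it holds the 40 mm body, with no side force. I'll grip firmly and raise 1 mm to centre the bore on the rod.

Call:
jog_arm:
  moves:
    - {"fingers": 0.6, "xyz": [0, 0, 0], "angular": [0, 0, 0]}
    - {"fingers": 0.6, "xyz": [0, 0, 0], "angular": [0, 0, 0]}
    - {"fingers": 0.6, "xyz": [0, 0, 0], "angular": [0, 0, 0]}
    - {"fingers": 0.6, "xyz": [0, 0, -0.05], "angular": [0, 0, 0]}
    - {"fingers": 0.6, "xyz": [0, 0, -0.1], "angular": [0, 0, 0]}
    - {"fingers": 0.6, "xyz": [0, 0, -0.1], "angular": [0, 0, 0]}
    - {"fingers": 0.6, "xyz": [0, 0, -0.1], "angular": [0, 0, 0]}
  grip_force: 35

```text
clock: 5.0
position: [0.5336, 0.1376, 0.1436]
ee_rot: [-2.396, -2.032, 0.0]
force: [-0.4, 0.6, -2.5]
width: 0.426
```

```bash
cat >> h.py <<'E'
def plan(s0,s1,n,off=(0,0,0)):
    """rows along the rod from grip-station s0 to s1, grip point follows axis curve (relative), plus world offset 'off' blended in over rows"""
    st=arm.observe();R0=Ro.from_rotvec(st['ee_rot'])
    print('t',round(st['clock'],2),'pos',st['position'].round(4),'F',st['force'].round(1),'M',st['ft_torque'].round(2),'w',round(st['width'],3))
    # tool-frame components of force
    print('F tool',R0.inv().apply(st['force']).round(1))
    d0=(rod(.1)-rod(.09));d0/=np.linalg.norm(d0);d1=(rod(.2)-rod(.19));d1/=np.linalg.norm(d1)
    def orient(s):
        f=np.clip((s-.130)/.024,0,1);x=-((1-f)*d0+f*d1);x/=np.linalg.norm(x)
        y=np.cross([0,0,-1],x);y/=np.linalg.norm(y);return Ro.from_matrix(np.c_[x,y,np.cross(x,y)])
    for i in range(1,n+1):
        s=s0+(s1-s0)*i/n
        dp=rod(s)-rod(s0)+np.array(off)*i/n
        print(round(s,4),(100*R0.inv().apply(dp)).round(2).tolist(),(orient(s0).inv()*orient(s)).as_rotvec().round(3).tolist())
E
python3 - <<'E'
from h import *
plan(.1125,.13,6)
E
```

```text
t 5.0 pos [0.5336 0.1376 0.1436] F [-0.4  0.6 -2.5] M [-0.02 -0.07  0.04] w 0.426
F tool [ 0.5 -0.5  2.5]
0.1154 [-0.29, 0.0, 0.0] [0.0, 0.0, 0.0]
0.1183 [-0.58, 0.0, 0.0] [0.0, 0.0, 0.0]
0.1212 [-0.87, 0.0, 0.0] [0.0, 0.0, 0.0]
0.1242 [-1.17, 0.0, 0.0] [0.0, 0.0, 0.0]
0.1271 [-1.46, 0.0, 0.0] [0.0, 0.0, 0.0]
0.13 [-1.75, 0.0, 0.0] [0.0, 0.0, 0.0]
```

```bash
cat >> h.py <<'E'
def plan(s0,s1,n,off=(0,0,0),L=.0055):
    """s = gland-centre station; TCP = rod(s) - L*x(s); off = world correction applied from row 1"""
    st=arm.observe();R0=Ro.from_rotvec(st['ee_rot'])
    print('t',round(st['clock'],2),'pos',st['position'].round(4),'F',st['force'].round(1),'M',st['ft_torque'].round(2),'w',round(st['width'],3),'F tool',R0.inv().apply(st['force']).round(1))
    d0=(rod(.1)-rod(.09));d0/=np.linalg.norm(d0);d1=(rod(.2)-rod(.19));d1/=np.linalg.norm(d1)
    def orient(s):
        f=np.clip((s-.127)/.022,0,1);x=-((1-f)*d0+f*d1);x/=np.linalg.norm(x)
        y=np.cross([0,0,-1],x);y/=np.linalg.norm(y);return Ro.from_matrix(np.c_[x,y,np.cross(x,y)])
    tcp=lambda s:rod(s)-L*orient(s).apply([1,0,0])
    print('expected here',tcp(s0).round(4),'s by y',[round(s,4) for s in np.arange(.1,.32,.0005) if abs(tcp(s)[1]-st['position'][1])<.00026])
    for i in range(1,n+1):
        s=s0+(s1-s0)*i/n
        print(round(s,4),(100*R0.inv().apply(tcp(s)-tcp(s0)+np.array(off))).round(2).tolist(),(orient(s0).inv()*orient(s)).as_rotvec().round(3).tolist())
E
python3 - <<'E'
from h import *
plan(.107,.149,12)
E
```

```text
t 5.0 pos [0.5336 0.1376 0.1436] F [-0.4  0.6 -2.5] M [-0.02 -0.07  0.04] w 0.426 F tool [ 0.5 -0.5  2.5]
expected here [0.5338 0.1377 0.145 ] s by y [np.float64(0.107)]
0.1105 [-0.35, 0.0, 0.0] [0.0, 0.0, 0.0]
0.114 [-0.7, 0.0, 0.0] [0.0, 0.0, 0.0]
0.1175 [-1.05, 0.0, 0.0] [0.0, 0.0, 0.0]
0.121 [-1.4, 0.0, 0.0] [0.0, 0.0, 0.0]
0.1245 [-1.75, 0.0, 0.0] [0.0, 0.0, 0.0]
0.128 [-2.1, 0.0, 0.0] [0.0, 0.003, -0.004]
0.1315 [-2.45, 0.01, 0.01] [0.0, 0.011, -0.018]
0.135 [-2.8, 0.02, 0.01] [0.0, 0.02, -0.032]
0.1385 [-3.15, 0.03, 0.02] [0.001, 0.029, -0.046]
0.142 [-3.5, 0.07, 0.04] [0.001, 0.038, -0.06]
0.1455 [-3.84, 0.11, 0.07] [0.002, 0.047, -0.074]
0.149 [-4.19, 0.15, 0.09] [0.002, 0.056, -0.088]
```

Call:
jog_arm:
  moves:
    - {"fingers": 0.6, "xyz": [-0.35, 0, 0], "angular": [0, 0, 0]}
    - {"fingers": 0.6, "xyz": [-0.7, 0, 0], "angular": [0, 0, 0]}
    - {"fingers": 0.6, "xyz": [-1.05, 0, 0], "angular": [0, 0, 0]}
    - {"fingers": 0.6, "xyz": [-1.4, 0, 0], "angular": [0, 0, 0]}
    - {"fingers": 0.6, "xyz": [-1.75, 0, 0], "angular": [0, 0, 0]}
    - {"fingers": 0.6, "xyz": [-1.75, 0, 0], "angular": [0, 0, 0]}

```text
clock: 5.75
position: [0.5308, 0.1199, 0.1437]
ee_rot: [2.396, 2.031, -0.0]
force: [-0.4, -0.5, -3.4]
width: 0.435
```

Run:
```python
from h import *
plan(.1245,.1525,8)
```

```text
t 5.75 pos [0.5308 0.1199 0.1437] F [-0.4 -0.5 -3.4] M [-0.03 -0.09 -0.01] w 0.435 F tool [-0.5 -0.3  3.4]
expected here [0.531  0.1204 0.145 ] s by y [np.float64(0.125)]
0.128 [-0.35, 0.0, 0.0] [0.0, 0.003, -0.004]
0.1315 [-0.7, 0.01, 0.01] [0.0, 0.011, -0.018]
0.135 [-1.05, 0.02, 0.01] [0.0, 0.02, -0.032]
0.1385 [-1.4, 0.03, 0.02] [0.001, 0.029, -0.046]
0.142 [-1.75, 0.07, 0.04] [0.001, 0.038, -0.06]
0.1455 [-2.09, 0.11, 0.07] [0.002, 0.047, -0.074]
0.149 [-2.44, 0.15, 0.09] [0.002, 0.056, -0.088]
0.1525 [-2.79, 0.18, 0.11] [0.002, 0.056, -0.088]
```

It runs free, carrying only its weight (3.4 N). Now through the bend.

Call:
jog_arm:
  moves:
    - {"fingers": 0.6, "xyz": [-0.35, 0, 0], "angular": [0, 0.003, -0.004]}
    - {"fingers": 0.6, "xyz": [-0.7, 0.01, 0.01], "angular": [0, 0.011, -0.018]}
    - {"fingers": 0.6, "xyz": [-1.05, 0.02, 0.01], "angular": [0, 0.02, -0.032]}
    - {"fingers": 0.6, "xyz": [-1.4, 0.03, 0.02], "angular": [0, 0.029, -0.046]}
    - {"fingers": 0.6, "xyz": [-1.75, 0.07, 0.04], "angular": [0, 0.038, -0.06]}
    - {"fingers": 0.6, "xyz": [-1.75, 0.07, 0.04], "angular": [0, 0.038, -0.06]}

```text
clock: 6.5
position: [0.5287, 0.1022, 0.1433]
ee_rot: [-2.316, -2.085, -0.045]
force: [-0.3, -0.1, -3.3]
width: 0.43
```

Run:
```python
from h import *
plan(.142,.163,6)
```

```text
t 6.5 pos [0.5287 0.1022 0.1433] F [-0.3 -0.1 -3.3] M [-0.12 -0.05 -0.06] w 0.43 F tool [-0.3 -0.3  3.3]
expected here [0.5288 0.1031 0.1446] s by y [np.float64(0.143)]
0.1455 [-0.35, 0.02, 0.01] [0.001, 0.009, -0.014]
0.149 [-0.7, 0.04, 0.02] [0.001, 0.018, -0.028]
0.1525 [-1.05, 0.05, 0.03] [0.001, 0.018, -0.028]
0.156 [-1.4, 0.06, 0.04] [0.001, 0.018, -0.028]
0.1595 [-1.75, 0.07, 0.04] [0.001, 0.018, -0.028]
0.163 [-2.1, 0.08, 0.05] [0.001, 0.018, -0.028]
```

Call:
jog_arm:
  moves:
    - {"fingers": 0.6, "xyz": [-0.35, 0.02, 0.01], "angular": [0, 0.009, -0.014]}
    - {"fingers": 0.6, "xyz": [-0.7, 0.04, 0.02], "angular": [0, 0.018, -0.028]}
    - {"fingers": 0.6, "xyz": [-1.05, 0.05, 0.03], "angular": [0, 0.018, -0.028]}
    - {"fingers": 0.6, "xyz": [-1.4, 0.06, 0.04], "angular": [0, 0.018, -0.028]}
    - {"fingers": 0.6, "xyz": [-1.75, 0.07, 0.04], "angular": [0, 0.018, -0.028]}
    - {"fingers": 0.6, "xyz": [-2.1, 0.08, 0.05], "angular": [0, 0.018, -0.028]}
    - {"fingers": 0.6, "xyz": [-2.1, 0.08, 0.05], "angular": [0, 0.018, -0.028]}

```text
clock: 7.38
position: [0.5273, 0.0816, 0.142]
ee_rot: [-2.278, -2.11, -0.066]
force: [0.6, 0.6, -3.1]
width: 0.433
```

Run:
```python
from h import *
plan(.163,.191,8)
```

```text
t 7.38 pos [0.5273 0.0816 0.142 ] F [ 0.6  0.6 -3.1] M [-0.16 -0.05  0.03] w 0.433 F tool [0.4 0.5 3.2]
expected here [0.5274 0.0821 0.1433] s by y [np.float64(0.1635)]
0.1665 [-0.35, 0.0, 0.0] [0.0, 0.0, 0.0]
0.17 [-0.7, 0.0, 0.0] [0.0, 0.0, 0.0]
0.1735 [-1.05, 0.0, 0.0] [0.0, 0.0, 0.0]
0.177 [-1.4, 0.0, 0.0] [0.0, 0.0, 0.0]
0.1805 [-1.75, 0.0, 0.0] [0.0, 0.0, 0.0]
0.184 [-2.1, 0.0, 0.0] [0.0, 0.0, 0.0]
0.1875 [-2.45, 0.0, 0.0] [0.0, 0.0, 0.0]
0.191 [-2.8, 0.0, 0.0] [0.0, 0.0, 0.0]
```

Still free. The tool's x now lies along the bent part, so I'll slide straight along it.

Call:
jog_arm:
  moves:
    - {"fingers": 0.6, "xyz": [-0.35, 0, 0], "angular": [0, 0, 0]}
    - {"fingers": 0.6, "xyz": [-0.7, 0, 0], "angular": [0, 0, 0]}
    - {"fingers": 0.6, "xyz": [-1.05, 0, 0], "angular": [0, 0, 0]}
    - {"fingers": 0.6, "xyz": [-1.4, 0, 0], "angular": [0, 0, 0]}
    - {"fingers": 0.6, "xyz": [-1.75, 0, 0], "angular": [0, 0, 0]}
    - {"fingers": 0.6, "xyz": [-2.1, 0, 0], "angular": [0, 0, 0]}
    - {"fingers": 0.6, "xyz": [-2.45, 0, 0], "angular": [0, 0, 0]}
    - {"fingers": 0.6, "xyz": [-2.8, 0, 0], "angular": [0, 0, 0]}
    - {"fingers": 0.6, "xyz": [-2.8, 0, 0], "angular": [0, 0, 0]}

```text
clock: 8.5
position: [0.5251, 0.0537, 0.1404]
ee_rot: [-2.278, -2.11, -0.066]
force: [0.1, -0.1, -2.4]
width: 0.431
```

Run:
```python
from h import *
plan(.191,.219,2)
```

```text
t 8.5 pos [0.5251 0.0537 0.1404] F [ 0.1 -0.1 -2.4] M [-0.06 -0.04  0.08] w 0.431 F tool [-0.2  0.1  2.4]
expected here [0.5253 0.0543 0.1417] s by y [np.float64(0.1915)]
0.205 [-1.4, 0.0, 0.0] [0.0, 0.0, 0.0]
0.219 [-2.8, 0.0, 0.0] [0.0, 0.0, 0.0]
```

Call:
jog_arm:
  moves:
    - {"fingers": 0.6, "xyz": [-0.35, 0, 0], "angular": [0, 0, 0]}
    - {"fingers": 0.6, "xyz": [-0.7, 0, 0], "angular": [0, 0, 0]}
    - {"fingers": 0.6, "xyz": [-1.05, 0, 0], "angular": [0, 0, 0]}
    - {"fingers": 0.6, "xyz": [-1.4, 0, 0], "angular": [0, 0, 0]}
    - {"fingers": 0.6, "xyz": [-1.75, 0, 0], "angular": [0, 0, 0]}
    - {"fingers": 0.6, "xyz": [-2.1, 0, 0], "angular": [0, 0, 0]}
    - {"fingers": 0.6, "xyz": [-2.1, 0, 0], "angular": [0, 0, 0]}

```text
clock: 9.38
position: [0.5235, 0.0328, 0.1392]
ee_rot: [-2.278, -2.11, -0.066]
force: [-0.6, -0.3, -2.8]
width: 0.43
```

Run:
```python
from h import *
plan(.212,.233,1)
```

```text
t 9.38 pos [0.5235 0.0328 0.1392] F [-0.6 -0.3 -2.8] M [-0.15 -0.05  0.02] w 0.43 F tool [-0.5 -0.6  2.8]
expected here [0.5237 0.0334 0.1405] s by y [np.float64(0.2125)]
0.233 [-2.1, 0.0, 0.0] [0.0, 0.0, 0.0]
```

Call:
jog_arm:
  moves:
    - {"fingers": 0.6, "xyz": [-0.35, 0, 0], "angular": [0, 0, 0]}
    - {"fingers": 0.6, "xyz": [-0.7, 0, 0], "angular": [0, 0, 0]}
    - {"fingers": 0.6, "xyz": [-1.05, 0, 0], "angular": [0, 0, 0]}
    - {"fingers": 0.6, "xyz": [-1.4, 0, 0], "angular": [0, 0, 0]}
    - {"fingers": 0.6, "xyz": [-1.75, 0, 0], "angular": [0, 0, 0]}
    - {"fingers": 0.6, "xyz": [-2.1, 0, 0], "angular": [0, 0, 0]}
    - {"fingers": 0.6, "xyz": [-2.45, 0, 0], "angular": [0, 0, 0]}
    - {"fingers": 0.6, "xyz": [-2.8, 0, 0], "angular": [0, 0, 0]}
    - {"fingers": 0.6, "xyz": [-2.8, 0, 0], "angular": [0, 0, 0]}

```text
clock: 10.5
position: [0.5214, 0.005, 0.1377]
ee_rot: [-2.278, -2.11, -0.066]
force: [-0.5, 1.2, -4.4]
width: 0.429
```

Run:
```python
from h import *
plan(.24,.305,1)
```

```text
t 10.5 pos [0.5214 0.005  0.1377] F [-0.5  1.2 -4.4] M [-0.08 -0.05 -0.01] w 0.429 F tool [ 0.9 -0.6  4.4]
expected here [0.5216 0.0055 0.139 ] s by y [np.float64(0.2405)]
0.305 [-6.5, 0.01, 0.0] [0.0, 0.0, 0.0]
```

A 1 N downward push with slight drag suggests the gland is a fraction of a mm high. I'll ease 0.4 mm down and continue off the end.

Call:
jog_arm:
  moves:
    - {"fingers": 0.6, "xyz": [0, 0, 0.04], "angular": [0, 0, 0]}
    - {"fingers": 0.6, "xyz": [-0.35, 0, 0.04], "angular": [0, 0, 0]}
    - {"fingers": 0.6, "xyz": [-0.7, 0, 0.04], "angular": [0, 0, 0]}
    - {"fingers": 0.6, "xyz": [-1.05, 0, 0.04], "angular": [0, 0, 0]}
    - {"fingers": 0.6, "xyz": [-1.4, 0, 0.04], "angular": [0, 0, 0]}
    - {"fingers": 0.6, "xyz": [-1.75, 0, 0.04], "angular": [0, 0, 0]}
    - {"fingers": 0.6, "xyz": [-2.1, 0, 0.04], "angular": [0, 0, 0]}
    - {"fingers": 0.6, "xyz": [-2.1, 0, 0.04], "angular": [0, 0, 0]}

```text
clock: 11.5
position: [0.5198, -0.0159, 0.1361]
ee_rot: [-2.278, -2.11, -0.066]
force: [-0.2, -0.1, -3.7]
width: 0.431
```

Run:
```python
from h import *
plan(.261,.305,1)
```

```text
t 11.5 pos [ 0.5198 -0.0159  0.1361] F [-0.2 -0.1 -3.7] M [-0.13 -0.1  -0.06] w 0.431 F tool [-0.3 -0.2  3.7]
expected here [ 0.52   -0.0154  0.1378] s by y [np.float64(0.2615)]
0.305 [-4.4, 0.01, 0.0] [0.0, 0.0, 0.0]
```

Call:
jog_arm:
  moves:
    - {"fingers": 0.6, "xyz": [-0.5, 0, 0], "angular": [0, 0, 0]}
    - {"fingers": 0.6, "xyz": [-1, 0, 0], "angular": [0, 0, 0]}
    - {"fingers": 0.6, "xyz": [-1.5, 0, 0], "angular": [0, 0, 0]}
    - {"fingers": 0.6, "xyz": [-2, 0, 0], "angular": [0, 0, 0]}
    - {"fingers": 0.6, "xyz": [-2.5, 0, 0], "angular": [0, 0, 0]}
    - {"fingers": 0.6, "xyz": [-3.1, 0, 0], "angular": [0, 0, 0]}
    - {"fingers": 0.6, "xyz": [-3.8, 0, 0], "angular": [0, 0, 0]}
    - {"fingers": 0.6, "xyz": [-4.6, 0, 0], "angular": [0, 0, 0]}
    - {"fingers": 0.6, "xyz": [-5.5, 0, 0], "angular": [0, 0, 0]}
    - {"fingers": 0.6, "xyz": [-6.5, 0, 0], "angular": [0, 0, 0]}
    - {"fingers": 0.6, "xyz": [-6.5, 0, 0], "angular": [0, 0, 0]}

```text
clock: 12.88
position: [0.5147, -0.0815, 0.1323]
ee_rot: [-2.279, -2.108, -0.066]
force: [0.3, -0.4, -2.8]
width: 0.433
```

Run:
```python
from h import *
crop('pics/c4.png',(190,130,450,325),None,3)
b=np.array([onz('top',q,.034)[:2] for q in((328,236),(442,242),(441,311),(324,304))]);c=b.mean(0);print('tray',c)
e=(b[0]-b[1]+b[3]-b[2]);e/=np.linalg.norm(e);print('tray y axis',e)
go([c[0],c[1],.12],[e[0],e[1],0])
```

```text
tray [ 0.41746442 -0.24287368]
tray y axis [0.04469507 0.99900068]
 t 12.93 pos [ 0.5149 -0.0807  0.1325] F [ 0.6  0.5 -3. ] w 0.428 xyz [-16.96  -8.47   0.28] ang [ 0.0033 -0.0559 -0.0323]
```

View pics/c4.png

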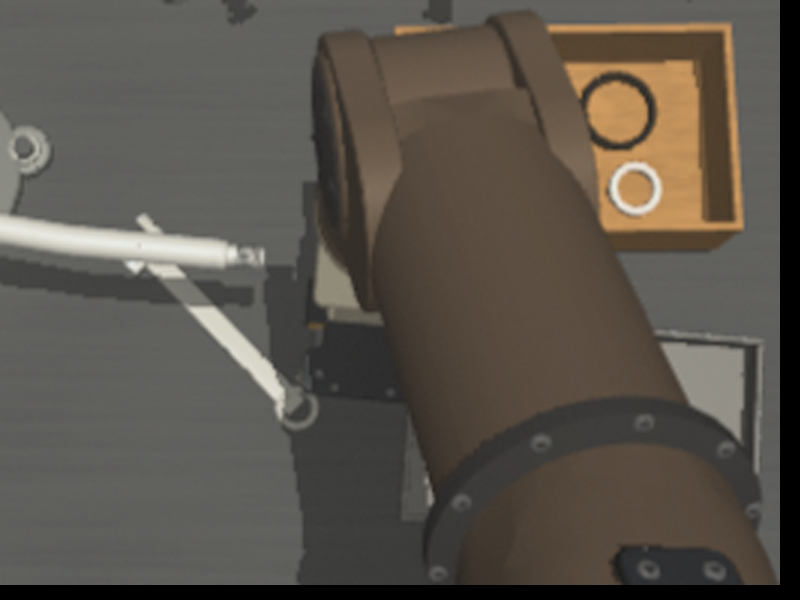

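The gland is off the rod, whose free end is at crop (263,256), and nothing else has moved. I'll go over the tray's middle and tilt 8° to suit the flange's taper (about 13° at rest).

Run:
```python
from h import *
e=np.array([.0447,.999,0]);t=np.radians(8)
c=np.array([.4175,-.2425,0])-.0055*e
go([c[0],c[1],.12],[*(e*np.cos(t))[:2],np.sin(t)])
```

```text
t 12.93 pos [ 0.5149 -0.0807  0.1325] F [ 0.6  0.5 -3. ] w 0.428 xyz [-17.47  -8.45   0.25] ang [ 0.0056  0.0838 -0.032 ]
```

Call:
jog_arm:
  moves:
    - {"fingers": 0.6, "xyz": [-1, -0.5, 0], "angular": [0, 0, 0]}
    - {"fingers": 0.6, "xyz": [-3, -1.5, 0], "angular": [0, 0.02, 0]}
    - {"fingers": 0.6, "xyz": [-5.5, -2.7, 0], "angular": [0, 0.03, -0.01]}
    - {"fingers": 0.6, "xyz": [-8, -3.9, 0], "angular": [0, 0.04, -0.015]}
    - {"fingers": 0.6, "xyz": [-10.5, -5.1, 0.1], "angular": [0, 0.05, -0.02]}
    - {"fingers": 0.6, "xyz": [-13, -6.3, 0.2], "angular": [0.004, 0.06, -0.025]}
    - {"fingers": 0.6, "xyz": [-15, -7.3, 0.25], "angular": [0.005, 0.07, -0.03]}
    - {"fingers": 0.6, "xyz": [-16.5, -8, 0.25], "angular": [0.006, 0.08, -0.032]}
    - {"fingers": 0.6, "xyz": [-17.5, -8.45, 0.25], "angular": [0.006, 0.084, -0.032]}
    - {"fingers": 0.6, "xyz": [-17.5, -8.45, 0.25], "angular": [0.006, 0.084, -0.032]}
    - {"fingers": 0.6, "xyz": [-17.5, -8.45, 0.25], "angular": [0.006, 0.084, -0.032]}

```text
clock: 14.3
position: [0.4178, -0.2472, 0.1202]
ee_rot: [-2.196, -2.104, -0.154]
force: [0.4, -0.3, -3.4]
width: 0.431
```

Run:
```python
from h import *
e=np.array([.0447,.999,0]);t=np.radians(8)
c=np.array([.4175,-.2425,0])-.0055*e
crop('pics/c5.png',None,(290,60,490,210),4)
go([c[0],c[1],.12],[*(e*np.cos(t))[:2],np.sin(t)])
go([c[0],c[1],.036],[*(e*np.cos(t))[:2],np.sin(t)])
print(Ro.from_rotvec(arm.observe()['ee_rot']).as_matrix().round(3))
```

```text
t 14.35 pos [ 0.4179 -0.247   0.1202] F [ 0.3  0.6 -3.1] w 0.431 xyz [-0.1  -0.06  0.01] ang [-0.0003 -0.0004  0.0024]
 t 14.35 pos [ 0.4179 -0.247   0.1202] F [ 0.3  0.6 -3.1] w 0.431 xyz [-1.28 -0.06  8.32] ang [-0.0003 -0.0004  0.0024]
[[ 0.042  0.999  0.006]
 [ 0.989 -0.042  0.139]
 [ 0.14   0.    -0.99 ]]
```

View pics/c5.png

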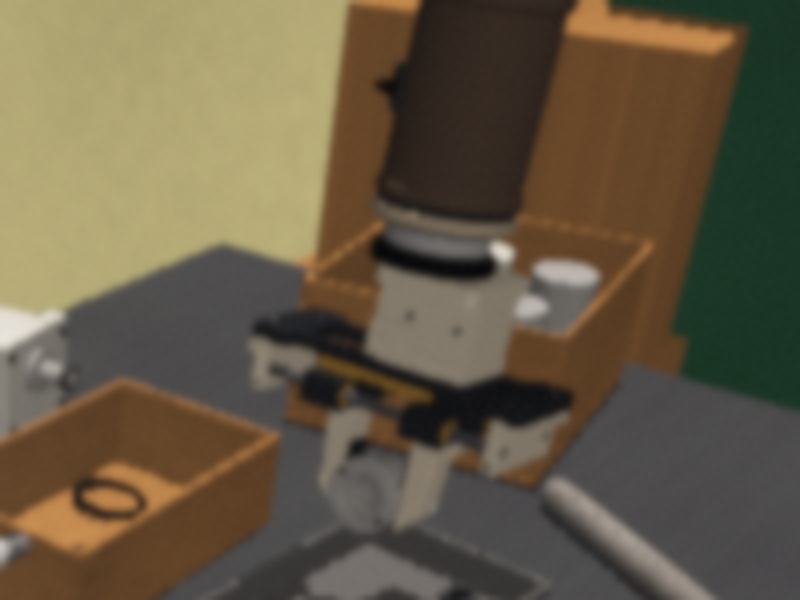

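The gland is held square over the tray, flange facing the camera at crop (365,490). Now I'll descend.

Call:
jog_arm:
  moves:
    - {"fingers": 0.6, "xyz": [-0.1, 0, 0.7], "angular": [0, 0, 0]}
    - {"fingers": 0.6, "xyz": [-0.3, 0, 2], "angular": [0, 0, 0]}
    - {"fingers": 0.6, "xyz": [-0.5, 0, 3.5], "angular": [0, 0, 0]}
    - {"fingers": 0.6, "xyz": [-0.8, 0, 5], "angular": [0, 0, 0]}
    - {"fingers": 0.6, "xyz": [-1, 0, 6.5], "angular": [0, 0, 0]}
    - {"fingers": 0.6, "xyz": [-1.1, -0.05, 7.3], "angular": [0, 0, 0]}
    - {"fingers": 0.6, "xyz": [-1.2, -0.05, 8], "angular": [0, 0, 0]}
    - {"fingers": 0.6, "xyz": [-1.28, -0.05, 8.3], "angular": [0, 0, 0]}
    - {"fingers": 0.6, "xyz": [-1.28, -0.05, 8.3], "angular": [0, 0, 0]}
    - {"fingers": 0.6, "xyz": [-1.28, -0.05, 8.3], "angular": [0, 0, 0]}

```text
clock: 15.6
position: [0.417, -0.2491, 0.0364]
ee_rot: [-2.197, -2.103, -0.154]
force: [0.7, 0.4, -2.2]
width: 0.431
```

Call:
jog_arm:
  moves:
    - {"fingers": 0.6, "xyz": [-0.03, 0, 0.2], "angular": [0, 0, 0]}
    - {"fingers": 0.6, "xyz": [-0.06, 0, 0.4], "angular": [0, 0, 0]}
    - {"fingers": 0.6, "xyz": [-0.08, 0, 0.55], "angular": [0, 0, 0]}
    - {"fingers": 0.6, "xyz": [-0.1, 0, 0.7], "angular": [0, 0, 0]}
    - {"fingers": 0.6, "xyz": [-0.11, 0, 0.8], "angular": [0, 0, 0]}
    - {"fingers": 0.6, "xyz": [-0.11, 0, 0.8], "angular": [0, 0, 0]}

```text
clock: 16.35
position: [0.4168, -0.2489, 0.0279]
ee_rot: [-2.196, -2.103, -0.153]
force: [0.1, -0.3, -4.4]
width: 0.434
```

Call:
jog_arm:
  moves:
    - {"fingers": 0.6, "xyz": [0, 0, 0.05], "angular": [0, 0, 0]}
    - {"fingers": 0.6, "xyz": [-0.01, 0, 0.1], "angular": [0, 0, 0]}
    - {"fingers": 0.6, "xyz": [-0.01, 0, 0.1], "angular": [0, 0, 0]}

```text
clock: 16.73
position: [0.4168, -0.2489, 0.027]
ee_rot: [-2.197, -2.103, -0.153]
force: [0.5, -0.4, -4.1]
width: 0.431
```

Call:
jog_arm:
  moves:
    - {"fingers": 0.6, "xyz": [0, 0, 0.05], "angular": [0, 0, 0]}
    - {"fingers": 0.6, "xyz": [-0.01, 0, 0.1], "angular": [0, 0, 0]}
    - {"fingers": 0.6, "xyz": [-0.01, 0, 0.1], "angular": [0, 0, 0]}

```text
clock: 17.1
position: [0.4169, -0.2489, 0.026]
ee_rot: [-2.197, -2.103, -0.154]
force: [-0.0, 0.6, -2.3]
width: 0.428
```

Call:
jog_arm:
  moves:
    - {"fingers": 0.6, "xyz": [0, 0, 0.03], "angular": [0, 0, 0]}
    - {"fingers": 0.6, "xyz": [0, 0, 0.06], "angular": [0, 0, 0]}
    - {"fingers": 0.6, "xyz": [0, 0, 0.06], "angular": [0, 0, 0]}

```text
clock: 17.48
position: [0.4169, -0.249, 0.0257]
ee_rot: [-2.197, -2.103, -0.153]
force: [-1.4, -1.4, 4.4]
width: 0.431
```

Contact: the vertical force swung from -3.3 to +4.4 N at TCP z 25.7 mm, as predicted. I'll loosen the grip, then open gently.

Call:
jog_arm:
  moves:
    - {"fingers": 0.6, "xyz": [0, 0, 0], "angular": [0, 0, 0]}
    - {"fingers": 0.6, "xyz": [0, 0, 0], "angular": [0, 0, 0]}
    - {"fingers": 0.14, "xyz": [0, 0, 0], "angular": [0, 0, 0]}
    - {"fingers": 0.12, "xyz": [0, 0, 0], "angular": [0, 0, 0]}
    - {"fingers": 0.1, "xyz": [0, 0, 0], "angular": [0, 0, 0]}
    - {"fingers": 0.08, "xyz": [0, 0, 0], "angular": [0, 0, 0]}
    - {"fingers": 0.05, "xyz": [0, 0, 0], "angular": [0, 0, 0]}
    - {"fingers": 0, "xyz": [0, 0, 0], "angular": [0, 0, 0]}
    - {"fingers": -0.1, "xyz": [0, 0, 0], "angular": [0, 0, 0]}
    - {"fingers": -0.25, "xyz": [0, 0, 0], "angular": [0, 0, 0]}
    - {"fingers": -0.4, "xyz": [0, 0, 0], "angular": [0, 0, 0]}
    - {"fingers": -0.4, "xyz": [0, 0, 0], "angular": [0, 0, 0]}
  grip_force: 3

```text
clock: 18.98
position: [0.4168, -0.2487, 0.0254]
ee_rot: [-2.196, -2.103, -0.154]
force: [0.4, 0.1, -0.3]
width: 0.695
```

Call:
jog_arm:
  moves:
    - {"fingers": -0.4, "xyz": [0, 0, -0.5], "angular": [0, 0, 0]}
    - {"fingers": -0.4, "xyz": [0, 0, -1.5], "angular": [0, 0, 0]}
    - {"fingers": -0.4, "xyz": [0.1, 0, -3], "angular": [0, 0, 0]}
    - {"fingers": -0.4, "xyz": [0.3, 0, -5], "angular": [0, 0, 0]}
    - {"fingers": -0.4, "xyz": [0.6, 0, -8], "angular": [0, 0, 0]}
    - {"fingers": -0.4, "xyz": [1, 0, -12], "angular": [0, 0, 0]}
    - {"fingers": -0.4, "xyz": [2, 0, -17], "angular": [0, 0, 0]}
    - {"fingers": -0.4, "xyz": [6, 0, -19], "angular": [0, 0, 0]}
    - {"fingers": -0.4, "xyz": [12, 0, -19], "angular": [0, 0, 0]}
    - {"fingers": -0.4, "xyz": [18, 0, -19], "angular": [0, 0, 0]}
    - {"fingers": -0.4, "xyz": [24, 0, -19], "angular": [0, 0, 0]}
    - {"fingers": -0.4, "xyz": [28, 0, -19], "angular": [0, 0, 0]}

```text
clock: 20.48
position: [0.4275, 0.0047, 0.2541]
ee_rot: [-2.195, -2.107, -0.155]
force: [-0.2, 0.1, -0.0]
width: 0.701
```

Run:
```python
from h import *
print(arm.observe()['position'])
crop('pics/c6.png',(315,130,450,320),None,3)
a=cv2.imread('pics/c6.png'); 
s=imaging.get_image('side')[165:260,310:440,::-1]; s=cv2.resize(s,None,fx=3,fy=3,interpolation=cv2.INTER_CUBIC)
a[:s.shape[0],408:408+s.shape[1]]=s[:,:392]; cv2.imwrite('pics/c6.png',a)
```

```text
[0.42747991 0.00470733 0.25413241]
```

View pics/c6.png

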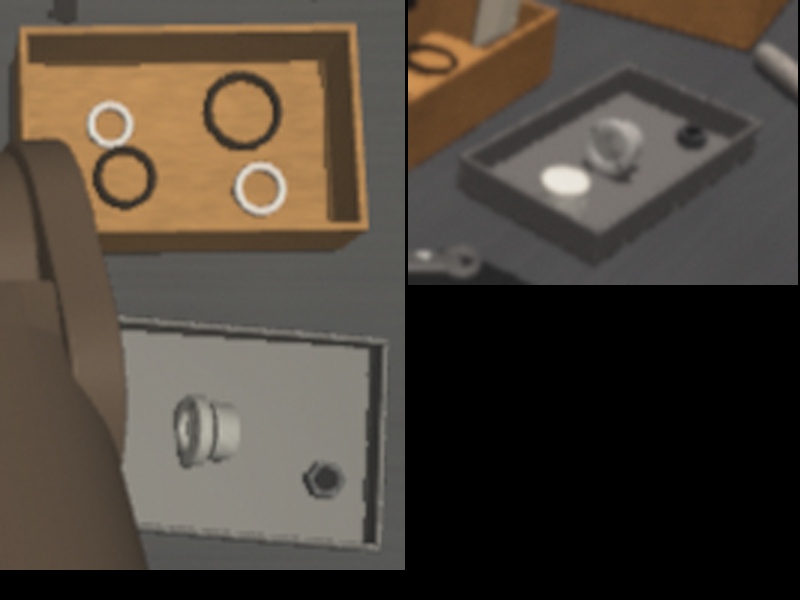

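The gland lies on its side mid-tray at crop (208,430), between the piston (side image (363,225)) and the nut (top image (423,290)). Both are at their starting pixels. I'll let the arm settle, then hand in.

Call:
jog_arm:
  moves:
    - {"fingers": -0.4, "xyz": [0, 0, 0], "angular": [0, 0, 0]}
    - {"fingers": -0.4, "xyz": [0, 0, 0], "angular": [0, 0, 0]}
    - {"fingers": -0.4, "xyz": [0, 0, 0], "angular": [0, 0, 0]}
    - {"fingers": -0.4, "xyz": [0, 0, 0], "angular": [0, 0, 0]}

```text
clock: 21.08
position: [0.4278, 0.0012, 0.2524]
ee_rot: [-2.198, -2.101, -0.153]
force: [0.6, 0.9, -0.5]
width: 0.702
```

```bash
python3 -c "
from cell import job,arm
print(job.sign_off());s=arm.observe();print(s['clock'],s['force'])"
```

```text
the job is handed in; nothing more can be done
None
the job is handed in; nothing more can be done
```

The gland is off the rod and lying on its side in the middle of the tray, between the piston and the nut. I handed the job in at about 21 s of the 59 s allowed; no verdict was reported.

- **Sliding:** I gripped the gland by its plain body, centred it on the rod and followed the bend (mostly sideways, about 3° down). Whenever I read it, the force was close to the gland's own weight of about 3.3 N, and any push from the rod stayed at about 1–1.5 N.
- **Setting down:** it met the tray floor at about 8 N. I loosened the grip, opened the fingers slowly and drew straight up.
- **Last checks:** in the final pictures the piston and the nut are at their starting pixels, and the arm is clear of everything. No check failed.
- **One disagreement:** the two cameras differed by about 2 pixels on the rod. I treated that as calibration error, and the free slide agreed with it.

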